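Open the bench bin for full hands and ease its lid shut

TASK

My hands are full of pots: press down the lever at the foot of the steel bench bin with your fingertips until its lid stands wide open, and keep it wide open for about three seconds while I drop a broken piece in. Then ease the lever back up so that the lid comes down gently, without slamming, until it is shut, and take your hand away. Work the lid only through the lever, never touching the lid itself, and leave the pots around the bin standing where they are.

Things in the scene. Friction and masses are not known exactly. Their poses are not given: they have to be found in the camera images.
- bin: Round bench waste bin, screwed to the bench: steel shell 160 mm in diameter on a black base collar 174 mm in diameter, 62 mm high; 224 mm high with the lid shut. Origin: centre of its underside, on the bench; z up. The lever sticks out at its front, its own -x (within about 30 degrees of the robot's right); lid hinge and lift rod are at its back (+x).
- lid (a joint): Angle of the round steel lid (170 mm in diameter) about its level hinge, 104 mm behind the bin's centre, 212 mm above the bench. 0 = shut, about 1.25 rad = wide open. A rod links it to the lever: it turns 4.8 times as far. If the lever is let go it falls shut by its weight in a fraction of a second; closing faster than 3 rad/s (front edge 0.57 m/s) is slamming.
- lid_front (a point): Front edge of the lid, straight above the lever's root: 212 mm above the bench when shut, about 390 mm when wide open. It swings up and back, away from the lever.
- lever (a joint): Angle of the lever, a rocker bar with a flat pad, coming out of a slot in the front of the collar. 0 = at rest (pad up), 0.26 rad = fully down on its stop. It turns about a level axis inside the base, 36 mm above the bench, 12 mm behind the bin's centre. Pressing the pad takes 5 to 8 N at first, 2 to 4 N near the stop; lid weight and a weak spring bring it back up.
- lever_pad (a point): Centre of the top face of the lever's pad: steel plate with black ribbed rubber tread, 46 mm along the bin's x, 70 mm across, 8 mm thick. 147 mm in front of the bin's centre. At rest 62 mm above the bench, sloping 7 degrees up away from the bin; fully down 21 mm above it: 41 mm of nearly straight downward travel. The point moves with the pad.
- belly_pot: Teal glazed round flowerpot with a bulging belly and wavy rim, 136 mm in diameter at the belly, 102 mm high, loose, 0.65 kg. Origin at the centre of its underside. Leave it standing.
- small_pot: Pink glazed flowerpot of the same form, 100 mm in diameter at the belly, 78 mm high, loose, 0.35 kg. Origin at the centre of its underside. Leave it standing.
- square_planter: Pale green square open planter, 84 mm by 84 mm, 72 mm high, loose, 0.4 kg. Origin at the centre of its underside. Leave it standing.
Not all that is in view belongs to the job. Leave any green, white or yellow look-alike of the belly_pot alone.

How it is judged:
By the outcome, as a careful person would: the job done as asked, in the order asked, and still so for the second after the job is handed in, with the robot touching nothing.
It also fails if it takes over 48 s, if anything falls off the work surface, if the arm or the gripper's body presses on something with over 40 N, if the wrist force passes 120 N, or if a joint passes its speed limit or range.

ROBOT

A 6-joint arm with a two-finger parallel gripper is mounted at the origin on the work surface. World frame = base frame: x ahead of the robot, y to its left, z up, the work surface at z = 0. Lengths are in mm, angles in rad, forces in N, time in s.
With the tool pointing down it reaches from about 275 to 750 mm from the base axis. Payload 10.2 kg.
Tool frame: the origin (TCP) lies at the very end of the fingers, on their centre line; the grasp point (between the pads) lies 19 mm behind it; z points along the fingers, y is the direction in which the jaws open and shut (so a half turn about z gives the same grasp; the last joint's range is limited). The gripper opens to 85 mm and grips with 20 to 120 N. Pads are 22 mm wide; open, the fingers measure 114 mm over their backs; the gripper's body (76 mm by 85 mm) begins 54 mm behind the grasp point. The pads swing forward as they close: fully open they stand 13 mm farther back than shut.
Start: joints at [-1.359, 0.313, 1.498, -0, 1.331, -0.223], TCP at [221.134, -476.163, 231.294] pointing down, gripper open.
Joint ranges: [-2.94, 2.94], [-0.97, 2.17], [0.19, 2.56], [-1.23, 4.37], [0.02, 3.11], [-2.88, 2.88]. Speed limits (rad/s): [2.39, 2.39, 3.01, 3.14, 3.14, 3.14].

INTERFACE

Orientations are given as a unit quaternion [w, x, y, z].
In Python, from rig import * gives the robot as it stands. The module is installed in compiled form; this text tells all that it offers.
- The arm moves only by the shell command python3 -m crank 'ROWS' [FORCE]. ROWS is a JSON object of lists of equal length, an entry for each row: "dp": the shift along the world's x, y, z in cm, a list of three; "delta_rot": the turn, a rotation vector about the world's x, y, z in degrees, a list of three; "claw": the closure in counts, from 0 (fully open) to 255 (shut). A call has 1 to 10 rows; each row shifts and turns the commanded pose from where the row before left it; what a row does not reach is not made up. A row lasts 1/10 s, in which the tool goes at most 50 mm and 8.59 degrees, less where a joint would pass 70% of its speed; a pose out of reach is approached as far as the arm can. A call is refused whole if a number of a shift passes 5 or a number of a turn 8.59, either way. A call with a gripper value outside its range is refused whole. The fingers move at their own pace and stop on an object; FORCE is the grip in N (left out, the last holds). Time passes only in rows, so rows that do not move let the fingers close. It gives the time, the measured TCP pose, the force and the opening at its end, in the units of the state.
- sense(): the state, without advancing time (a new reading comes with each control period).
- capture(name): name is "scene" or "side" or "wrist"; returns (picture, depth): 420x560x3 uint8, red, green, blue; 420x560 float32, mm along the optical axis (not along the pixel's ray), 0 where there is no reading.
- camera_model(name): a dict with "fx", "fy", "cx", "cy" (pixels), "cam_to_world" (4x4, takes a point from camera to world coordinates); the wrist camera has in their place "T_tool_cam" (4x4, takes a point from camera to tool coordinates, whose origin is the TCP and whose axes are the flange's). Camera axes: x right, y up, looking along -z (the intrinsics and any distortion apply to the point x, -y, -z); pixel columns grow to the right and rows downward; lengths in mm; the calibration is good to about 2 mm. A picture is of the moment at which its call begins: read the wrist's pose just before it. camera_model takes no time and is no camera call.
- finish_job(): hands the job in, once; it reports no verdict.
Trained networks look in the newest picture that a camera, given by its name, has taken for a name from the list of things; names that differ only in an ending like _2 or _b are one class to them, and where a whole thing is asked for, a point or a joint stands for the part that bears it (a point fixed in the world has none). Each returns a list of dicts, best first, with "p" (0 to 1); they miss things now and then, are a little off and sometimes report something else, mostly with a low value. They report only what shows in the picture. A call takes as long as a camera call. They do not tell look-alikes from the thing itself.
- boxes_of(camera, target): "centre" ([column, row] in pixels, amid what is visible of it).
- masks_of(camera, target): "region" (420x560 bool, what is visible of it) and "centre" ([column, row] in pixels, amid what is visible of it).
- pinpoint(camera, target): "centre" ([column, row] in pixels: a listed point, or the origin of a listed thing).
The state is a dict: "time_s": time; "joints": joint angles; "dq": joint speeds; "tau": joint torques, N m; "eef_pos": TCP position; "ee_rot": TCP orientation; "force": force on the tool from outside, world axes, zero at the start; "wrist_torque": the same for the moment, N m; "grip_width": opening from 0.0 (shut) to 1.0 (fully open).
Only numpy, scipy, OpenCV 4.12 (cv2) and the standard library are available. Lean on these libraries where they do the work, as an engineer would, in place of code of your own. Each camera call takes 0.05 s, during which the arm holds its last target.

## Working session

There is one attempt and no reset: what is moved stays moved. The work goes in short steps, Python scripts to look and compute and a shell command to move; the robot and the scene stay as the last step left them, time stands still between calls to the robot, and variables do not carry over. Pictures are saved under pics/ and viewed, and the job is handed in when it is done.

```bash
mkdir -p pics
cat > h.py <<'E'
from rig import *
import numpy as np, cv2
def save(n,img): cv2.imwrite('pics/'+n+'.png',img[:,:,::-1])
def px2w(cam,u,v,d):
    m=camera_model(cam); p=np.array([(u-m['cx'])/m['fx']*d,-(v-m['cy'])/m['fy']*d,-d,1])
    return (np.array(m['cam_to_world'])@p)[:3]
E
python3 - <<'E'
from h import *
s=sense(); print(s)
for c in ['scene','side']:
    im,d=capture(c); save(c+'0',im); np.save(c+'.npy',d)
    print(camera_model(c))
    for t in ['lever_pad','bin','lid_front','belly_pot','small_pot','square_planter']:
        for r in pinpoint(c,t)[:3]:
            u,v=r['centre']; ui,vi=int(round(u)),int(round(v))
            dd=d[min(max(vi,0),419),min(max(ui,0),559)]
            print(c,t,round(r['p'],2),[round(u),round(v)],px2w(c,u,v,dd).round(0))
print(sense()['time_s'])
E
```

```text
{'time_s': 0.0, 'joints': array([-1.35943989e+00,  3.13454312e-01,  1.49843616e+00,  4.59555001e-05,
        1.33103400e+00, -2.23425859e-01]), 'dq': array([-0.00061919, -0.00093838,  0.00060195, -0.00114668,  0.00014825,
       -0.00062112]), 'tau': array([-2.59785345e-03, -4.12266612e+01, -2.59745049e+01, -3.30396506e-04,
        4.21993987e-03,  4.40717798e-06]), 'eef_pos': array([ 221.06760003, -475.89770565,  230.73323156]), 'ee_rot': array([-6.65762128e-04,  9.76464419e-01,  2.15677522e-01,  2.63349566e-05]), 'force': array([ 0.9264575 , -0.55784123, -0.15492375]), 'wrist_torque': array([ 0.02129551, -0.02098403, -0.03584589]), 'grip_width': 0.9968219355240653}
{'fx': 504.6820767348147, 'fy': 504.6820767348147, 'cx': 281.2173240464689, 'cy': 205.9989418196607, 'cam_to_world': array([[-3.86898656e-01, -5.79857632e-01,  7.16989928e-01,
         1.48273722e+03],
       [ 9.22119462e-01, -2.41383038e-01,  3.02373820e-01,
         4.66880007e+02],
       [-2.26455972e-03,  7.78138391e-01,  6.28088780e-01,
         8.95603885e+02],
       [ 0.00000000e+00,  0.00000000e+00,  0.0000000
[... 620 characters left out ...]
4e-01, -4.34722394e-01,
        -3.02893727e+02],
       [-6.60016370e-03,  6.33258847e-01,  7.73911927e-01,
         8.93383163e+02],
       [ 0.00000000e+00,  0.00000000e+00,  0.00000000e+00,
         1.00000000e+00]])}
side lever_pad 0.65 [198, 279] [572. -94.  62.]
side lever_pad 0.33 [206, 226] [422.  35.  -2.]
side bin 0.89 [250, 258] [643.   1. 125.]
side bin 0.38 [196, 280] [570. -99.  61.]
side lid_front 0.7 [206, 224] [546. -31. 180.]
side belly_pot 0.85 [307, 337] [816.   0.   7.]
side belly_pot 0.74 [397, 210] [761. 378.  67.]
side belly_pot 0.71 [308, 231] [655. 170.  73.]
side small_pot 0.67 [184, 233] [448. -41.  61.]
side square_planter 0.63 [124, 315] [ 539. -257.   72.]
0.7
```

View pics/scene0.png

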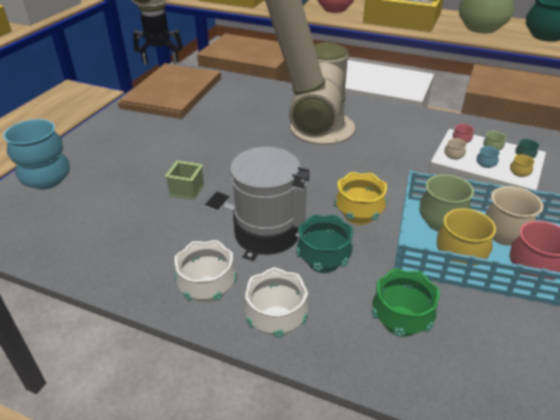

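View pics/side0.png

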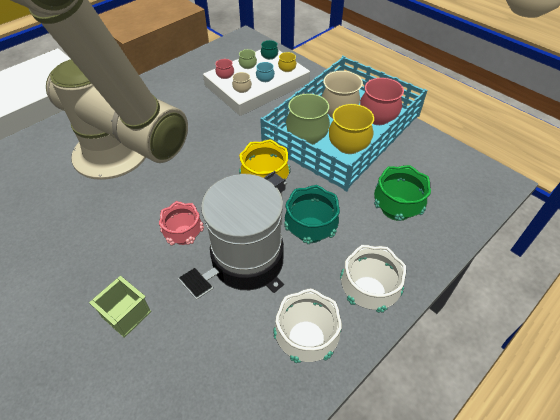

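The pad shows at (216,201) in the scene view and (197,281) in the side view. The planter is to its right and the pink pot is on the robot's side of the bin. I'll refine the positions with depth.

Run:
```python
from h import *
P={}
for c in ['scene','side']:
    d=np.load(c+'.npy'); v,u=np.mgrid[:420,:560]; m=camera_model(c)
    q=np.stack([(u-m['cx'])/m['fx']*d,-(v-m['cy'])/m['fy']*d,-d,np.ones_like(d)],-1)@np.array(m['cam_to_world']).T
    q=q[...,:3]; q[d==0]=np.nan; P[c]=q
    f=q.reshape(-1,3)
    def sel(x0,x1,y0,y1,z0,z1): return f[(f[:,0]>x0)&(f[:,0]<x1)&(f[:,1]>y0)&(f[:,1]<y1)&(f[:,2]>z0)&(f[:,2]<z1)]
    L=sel(480,780,-120,180,208,235); ctr,r=cv2.minEnclosingCircle(L[:,:2].astype(np.float32)); print(c,'lid',ctr,r,np.median(L,0))
    A=sel(520,625,-160,-55,48,76); print('pad',len(A),A.mean(0),A.min(0),A.max(0),cv2.minAreaRect(A[:,:2].astype(np.float32)))
    for n,b in dict(planter=(470,620,-330,-165,15,90),pink=(400,520,-110,60,15,95)).items():
        B=sel(*b); print(n,len(B),B.min(0).round(),B.max(0).round())
```

```text
scene lid (576.1841430664062, 55.2628173828125) 98.11583709716797 [592.9528931   54.64905291 220.87223097]
pad 371 [575.93134355 -96.43288228  60.68091995] [ 538.13998844 -125.03834282   50.17296586] [608.45385525 -56.88819304  69.42261908] ((573.2766723632812, -90.89308166503906), (68.0376968383789, 70.34381866455078), 89.7613754272461)
planter 729 [ 470. -295.   15.] [ 545. -203.   77.]Traceback (most recent call last):
  File "<stdin>", line 12, in <module>
    return umr_minimum(a, axis, None, out, keepdims, initial, where)
ValueError: zero-size array to reduction operation minimum which has no identity
```

Run:
```python
from h import *
for c in ['scene','side']:
    d=np.load(c+'.npy'); v,u=np.mgrid[:420,:560]; m=camera_model(c)
    q=np.stack([(u-m['cx'])/m['fx']*d,-(v-m['cy'])/m['fy']*d,-d,np.ones_like(d)],-1)@np.array(m['cam_to_world']).T
    f=q[...,:3].reshape(-1,3); f=f[d.ravel()>0]
    def sel(x0,x1,y0,y1,z0,z1): return f[(f[:,0]>x0)&(f[:,0]<x1)&(f[:,1]>y0)&(f[:,1]<y1)&(f[:,2]>z0)&(f[:,2]<z1)]
    L=sel(480,780,-120,180,212,235); print(c,'lid',np.percentile(L,[1,50,99],axis=0).round(0).tolist())
    A=sel(520,625,-160,-70,48,76); print('pad',len(A),A.mean(0).round(1),cv2.minAreaRect(A[:,:2].astype(np.float32)))
    for z in (45,55,58,60,62,64,66,68): 
        B=A[abs(A[:,2]-z)<1]; print(z,len(B),B.mean(0).round(0) if len(B) else '')
    for n,b in dict(planter=(440,640,-330,-165,40,90),pink=(380,520,-110,60,20,95)).items():
        B=sel(*b); 
        if len(B): print(n,len(B),B.min(0).round(),B.max(0).round())
```

```text
scene lid [[504.0, -32.0, 212.0], [590.0, 54.0, 221.0], [657.0, 149.0, 226.0]]
pad 342 [576.  -99.3  61.3] ((573.2471313476562, -97.98404693603516), (53.85563659667969, 70.34381866455078), 89.7613754272461)
45 0 
55 22 [577. -81.  55.]
58 35 [580. -91.  58.]
60 51 [576. -94.  60.]
62 75 [ 574. -101.   62.]
64 90 [ 576. -107.   64.]
66 39 [ 571. -113.   66.]
68 2 [ 581. -116.   67.]
planter 718 [ 452. -296.   40.] [ 545. -203.   77.]
side lid [[502.0, -35.0, 213.0], [584.0, 39.0, 220.0], [656.0, 145.0, 225.0]]
pad 606 [ 575.1 -102.4   61. ] ((572.8063354492188, -97.89401245117188), (55.79997634887695, 69.0176773071289), 89.8135986328125)
45 0 
55 21 [579. -81.  55.]
58 55 [582. -96.  58.]
60 160 [574. -99.  60.]
62 191 [ 574. -105.   62.]
64 97 [ 574. -113.   64.]
66 41 [ 573. -115.   66.]
68 3 [ 559. -118.   67.]
planter 1109 [ 449. -295.   40.] [ 545. -202.   76.]
pink 886 [380. -78.  20.] [515.  23.  83.]
```

Cross-checked result: the pad centre is at about (575,-99,62) and the bin centre at about (580,50), 147–150 mm apart as specified. The lever points along -y. I'll move over the pad with the fingers shut and the jaw axis turned to world x.

```bash
python3 -m crank '{"dp":[[2.5,2.7,0],[2.5,2.7,0],[2.5,2.7,0],[2.5,2.7,0],[2.5,2.7,0],[2.5,2.7,0],[2.5,2.7,0]],"delta_rot":[[0,0,4.6],[0,0,4.6],[0,0,4.6],[0,0,4.6],[0,0,4.6],[0,0,4.6],[0,0,4.6]],"claw":[255,255,255,255,255,255,255]}' 20; python3 -m crank '{"dp":[[2.5,2.7,0],[2.5,2.7,0],[2.5,2.7,0],[2.5,2.7,0],[2.5,2.7,0],[2.5,2.7,0],[2.5,2.6,0],[0,0,0],[0,0,0]],"delta_rot":[[0,0,4.6],[0,0,4.6],[0,0,4.6],[0,0,4.6],[0,0,4.6],[0,0,4.6],[0,0,4.6],[0,0,0],[0,0,0]],"claw":[255,255,255,255,255,255,255,255,255]}'
python3 - <<'E'
from h import *
s=sense();print(s)
for c in ['scene','side']:
    im,d=capture(c); save(c+'1',im)
E
```

```text
time_s: 1.4
eef_pos: [397.0, -286.0, 231.4]
ee_rot: [0.0, 0.878, 0.479, 0.0]
force: [0.6, -1.1, -0.5]
grip_width: -0.001
time_s: 2.3
eef_pos: [571.2, -98.8, 231.0]
ee_rot: [-0.0, 0.711, 0.703, -0.0]
force: [-1.2, 0.6, -1.1]
grip_width: -0.002
{'time_s': 2.3, 'joints': array([-3.73176553e-01,  4.34956528e-01,  1.32501470e+00, -2.43015883e-04,
        1.38215073e+00, -3.61691948e-01]), 'dq': array([-0.03211476, -0.01607035,  0.01603757, -0.00349839, -0.00160984,
        0.0013528 ]), 'tau': array([ 1.62995249e+00, -4.67684984e+01, -2.68376434e+01,  8.98291986e-02,
        1.13323938e-04, -2.18447432e-02]), 'eef_pos': array([571.17218854, -98.79588031, 230.97980581]), 'ee_rot': array([-1.93424104e-04,  7.11139450e-01,  7.03050922e-01, -2.16493538e-04]), 'force': array([-1.17503556,  0.57363889, -1.05155353]), 'wrist_torque': array([ 0.02466725, -0.05914475,  0.01104053]), 'grip_width': -0.0016811446560999201}
```

View pics/scene1.png

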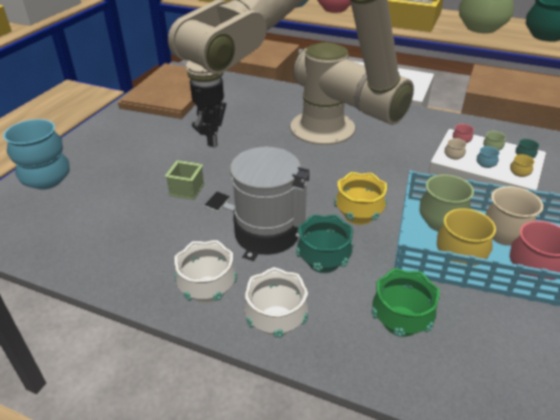

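View pics/side1.png

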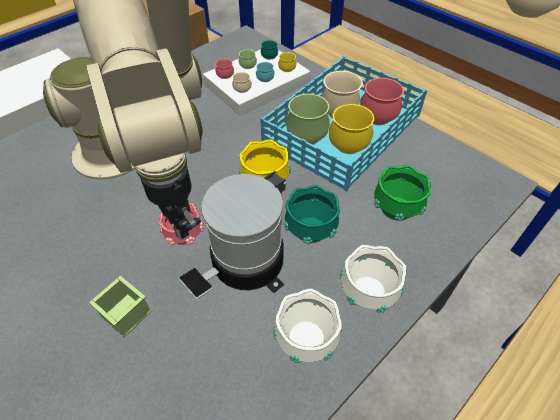

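The fat wrist link will come down to about lid height, so I'll measure its clearance to the lid's sweep before descending.

Run:
```python
from h import *
F=[]
for c in ['scene','side']:
    im,d=capture(c); v,u=np.mgrid[:420,:560]; m=camera_model(c)
    q=np.stack([(u-m['cx'])/m['fx']*d,-(v-m['cy'])/m['fy']*d,-d,np.ones_like(d)],-1)@np.array(m['cam_to_world']).T
    f=q[...,:3].reshape(-1,3); F.append(f[d.ravel()>0])
f=np.vstack(F)
f=f[(f[:,0]>300)&(f[:,0]<700)&(f[:,1]>-250)&(f[:,1]<60)&(f[:,2]>235)]
for z in range(240,720,40):
    B=f[(f[:,2]>=z)&(f[:,2]<z+40)]
    if len(B)>5: print(z,len(B),np.percentile(B,[1,99],axis=0).round()[:,:2].tolist(), 'x>480 ymax', B[B[:,0]>480][:,1].max() if (B[:,0]>480).any() else None)
```

```text
240 251 [[549.0, -113.0], [596.0, -87.0]] x>480 ymax -86.37245056520294
280 646 [[520.0, -117.0], [632.0, -83.0]] x>480 ymax -82.08765189593157
320 825 [[517.0, -120.0], [633.0, -81.0]] x>480 ymax -74.7786691970972
360 1336 [[562.0, -137.0], [610.0, -63.0]] x>480 ymax -62.00977234561424
400 1406 [[561.0, -139.0], [611.0, -63.0]] x>480 ymax -60.33154411152998
440 2318 [[473.0, -169.0], [632.0, -7.0]] x>480 ymax -3.2728060102370478
480 6735 [[413.0, -170.0], [633.0, 11.0]] x>480 ymax 0.6293587185558636
520 8873 [[374.0, -159.0], [614.0, 27.0]] x>480 ymax -0.8630180343187135
560 2544 [[329.0, -76.0], [461.0, 20.0]] x>480 ymax None
```

Pressing straight down would put the wrist link, which reaches y≈0, in the way of the rising lid. I'll lean the tool 25° outward so the wrist moves toward -y, then measure again.

```bash
python3 -m crank '{"dp":[[0.1,0.1,-1],[0.1,0.1,-1],[0.1,0.1,-1],[0.1,0.1,-1],[0,0.1,-1],[0,0,0],[0,0,0]],"delta_rot":[[5,0,0],[5,0,0],[5,0,0],[5,0,0],[5,0,0],[0,0,0],[0,0,0]],"claw":[255,255,255,255,255,255,255]}'
python3 - <<'E'
from h import *
s=sense();print(s['joints'].round(2),s['eef_pos'])
F=[]
for c in ['scene','side']:
    im,d=capture(c); save(c+'2',im); v,u=np.mgrid[:420,:560]; m=camera_model(c)
    q=np.stack([(u-m['cx'])/m['fx']*d,-(v-m['cy'])/m['fy']*d,-d,np.ones_like(d)],-1)@np.array(m['cam_to_world']).T
    f=q[...,:3].reshape(-1,3); F.append(f[d.ravel()>0])
f=np.vstack(F)
f=f[(f[:,0]>300)&(f[:,0]<700)&(f[:,1]>-350)&(f[:,1]<60)&(f[:,2]>230)]
for z in range(240,720,40):
    B=f[(f[:,2]>=z)&(f[:,2]<z+40)]
    if len(B)>5: print(z,len(B),np.percentile(B,[1,99],axis=0).round()[:,:2].tolist(), 'x>480 ymax', B[B[:,0]>480][:,1].max() if (B[:,0]>480).any() else None)
E
```

```text
time_s: 3.2
eef_pos: [575.0, -94.9, 181.6]
ee_rot: [-0.153, 0.695, 0.686, 0.151]
force: [0.0, -0.2, 0.5]
grip_width: 0.0
[-0.53  0.56  1.33  0.37  1.49 -0.59] [575.00833389 -94.86418398 181.60581708]
240 907 [[520.0, -150.0], [637.0, -108.0]] x>480 ymax -106.34593648525868
280 886 [[542.0, -188.0], [617.0, -118.0]] x>480 ymax -116.93992655571446
320 1386 [[558.0, -212.0], [615.0, -120.0]] x>480 ymax -117.94110842644056
360 1353 [[478.0, -271.0], [631.0, -137.0]] x>480 ymax -131.5592122736815
400 5281 [[478.0, -273.0], [644.0, -93.0]] x>480 ymax -85.97128821725414
440 7893 [[426.0, -250.0], [637.0, -62.0]] x>480 ymax -83.73074948080159
480 6164 [[350.0, -178.0], [581.0, -19.0]] x>480 ymax -90.59637541858251
520 4860 [[323.0, -145.0], [456.0, 55.0]] x>480 ymax None
560 1789 [[307.0, -105.0], [390.0, 4.0]] x>480 ymax None
```

View pics/side2.png

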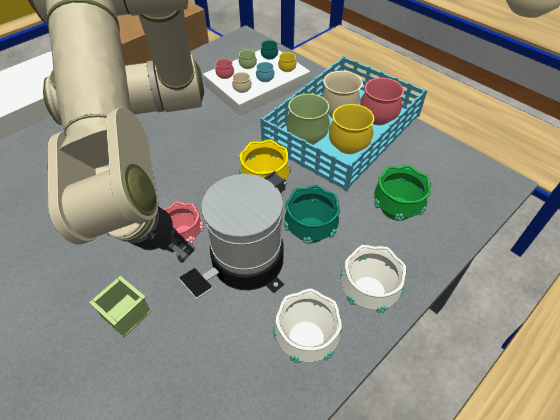

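The wrist now stays at y ≤ -84, well clear of the lid sweep (y > -35). It will also pass about 200 mm above the bench, over the planter. Descending to just above the pad.

```bash
python3 -m crank '{"dp":[[0,0,-2],[0,0,-2.5],[0,0,-2.5],[0,0,-2],[0,0,-1],[0,0,0],[0,0,0]],"delta_rot":[[0,0,0],[0,0,0],[0,0,0],[0,0,0],[0,0,0],[0,0,0],[0,0,0]],"claw":[255,255,255,255,255,255,255]}'
python3 - <<'E'
from h import *
for c in ['scene','side']:
    im,d=capture(c); u,v=(215,190) if c=='scene' else (198,270)
    save(c+'3',cv2.resize(im[v-80:v+80,u-100:u+100],None,fx=4,fy=4)[:600])
E
```

```text
time_s: 4.0
eef_pos: [575.7, -94.2, 82.5]
ee_rot: [-0.153, 0.694, 0.687, 0.152]
force: [-0.0, 0.9, 0.3]
grip_width: -0.002
```

View pics/side3.png

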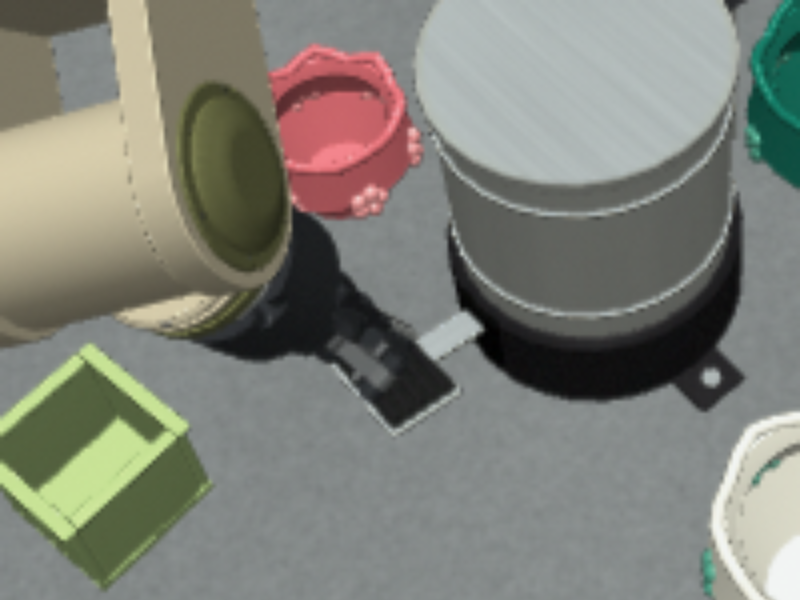

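View pics/scene3.png

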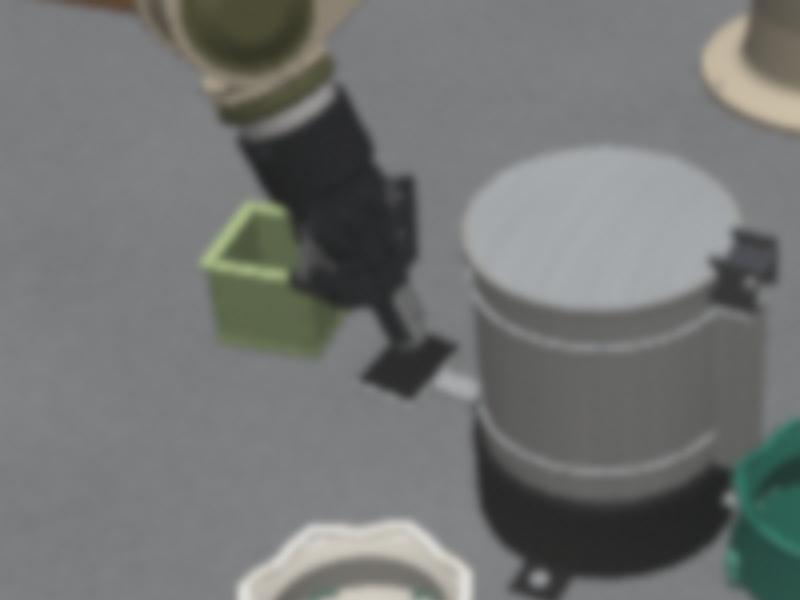

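The fingertips are over the pad and clear of both the planter and the pink pot. Pressing in stages.

```bash
python3 -m crank '{"dp":[[0,0,-0.5],[0,0,-0.5],[0,0,-0.5],[0,0,-0.5],[0,0,-0.5],[0,0,0],[0,0,0]],"delta_rot":[[0,0,0],[0,0,0],[0,0,0],[0,0,0],[0,0,0],[0,0,0],[0,0,0]],"claw":[255,255,255,255,255,255,255]}'
python3 -m crank '{"dp":[[0,0,-0.5],[0,0,-0.5],[0,0,-0.5],[0,0,-0.3],[0,0,0],[0,0,0]],"delta_rot":[[0,0,0],[0,0,0],[0,0,0],[0,0,0],[0,0,0],[0,0,0]],"claw":[255,255,255,255,255,255]}'
python3 - <<'E'
from h import *
im,d=capture('side'); save('side4',im)
for r in pinpoint('side','lid_front')[:2]:
    u,v=r['centre']; print(r['p'],u,v,px2w('side',u,v,d[int(v),int(u)]))
E
```

```text
time_s: 4.8
eef_pos: [575.3, -94.5, 56.7]
ee_rot: [-0.154, 0.695, 0.686, 0.152]
force: [-1.4, -1.6, 6.0]
grip_width: 0.001
time_s: 5.4
eef_pos: [575.4, -94.5, 38.6]
ee_rot: [-0.154, 0.695, 0.686, 0.152]
force: [-0.2, -3.6, 4.7]
grip_width: 0.001
0.61 223.2 161.2 [569.38354397  17.27634223 345.01401535]
```

View pics/side4.png

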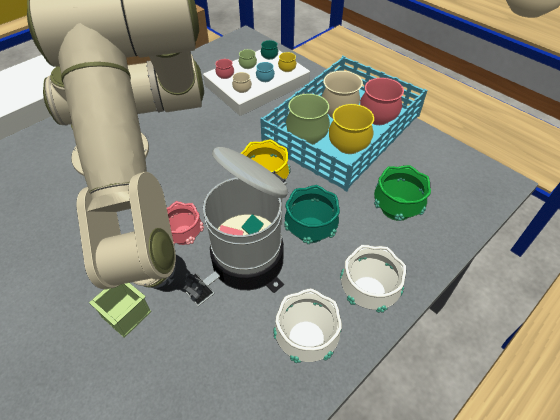

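The lid is open about 45° with nothing in its way. I'll go on until the force shows the stop.

```bash
python3 -m crank '{"dp":[[0,0,-0.5],[0,0,-0.5],[0,0,-0.3],[0,0,-0.1],[0,0,0]],"delta_rot":[[0,0,0],[0,0,0],[0,0,0],[0,0,0],[0,0,0]],"claw":[255,255,255,255,255]}'
python3 -m crank '{"dp":[[0,0,-0.1],[0,0,0],[0,0,0]],"delta_rot":[[0,0,0],[0,0,0],[0,0,0]],"claw":[255,255,255]}'
python3 -m crank '{"dp":[[0,0,-0.1],[0,0,0],[0,0,0]],"delta_rot":[[0,0,0],[0,0,0],[0,0,0]],"claw":[255,255,255]}'
```

```text
time_s: 6.0
eef_pos: [575.0, -93.7, 24.0]
ee_rot: [-0.154, 0.694, 0.686, 0.152]
force: [1.3, 0.6, 2.9]
grip_width: 0.004
time_s: 6.3
eef_pos: [575.0, -93.8, 23.4]
ee_rot: [-0.154, 0.694, 0.686, 0.152]
force: [0.2, 2.1, 3.4]
grip_width: 0.003
time_s: 6.6
eef_pos: [575.1, -93.8, 22.6]
ee_rot: [-0.154, 0.694, 0.686, 0.152]
force: [-0.3, 3.3, 6.0]
grip_width: -0.003
```

```bash
python3 -m crank '{"dp":[[0,0,-0.1],[0,0,0],[0,0,0]],"delta_rot":[[0,0,0],[0,0,0],[0,0,0]],"claw":[255,255,255]}'
python3 -m crank '{"dp":[[0,0,-0.1],[0,0,0],[0,0,0]],"delta_rot":[[0,0,0],[0,0,0],[0,0,0]],"claw":[255,255,255]}'
python3 - <<'E'
from h import *
for c in ['side','scene']:
    im,d=capture(c); save(c+'5',im)
    for r in pinpoint(c,'lid_front')[:2]:
        u,v=r['centre']; print(r['p'],u,v,px2w(c,u,v,d[int(v),int(u)]))
E
```

```text
time_s: 6.9
eef_pos: [575.1, -93.8, 21.9]
ee_rot: [-0.154, 0.694, 0.686, 0.152]
force: [-1.9, 2.7, 9.1]
grip_width: -0.006
time_s: 7.2
eef_pos: [575.2, -93.7, 21.7]
ee_rot: [-0.154, 0.694, 0.686, 0.153]
force: [-3.6, 3.2, 15.4]
grip_width: 0.001
0.95 254.8 123.4 [573.59172868  93.40480726 390.84055157]
0.7 284.5 103.3 [586.02210314  96.95768869 392.6333493 ]
0.2 187.7 189.4 [ 534.86182353 -219.63541143   36.6037726 ]
```

View pics/side5.png

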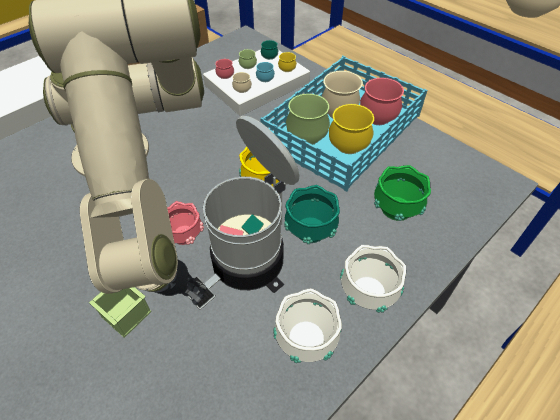

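View pics/scene5.png

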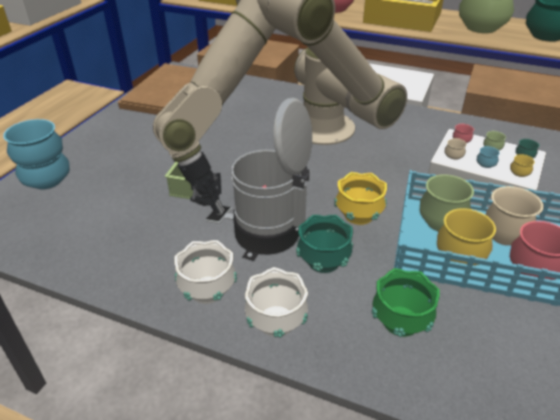

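The lid is wide open: the front edge is at z≈391 against the expected 390, and the lever is on its stop at 15 N. It has been open since about 6.5 s, so I'll hold it a further 2.5 s.

```bash
python3 -m crank '{"dp":[[0,0,0],[0,0,0],[0,0,0],[0,0,0],[0,0,0],[0,0,0],[0,0,0],[0,0,0],[0,0,0],[0,0,0]],"delta_rot":[[0,0,0],[0,0,0],[0,0,0],[0,0,0],[0,0,0],[0,0,0],[0,0,0],[0,0,0],[0,0,0],[0,0,0]],"claw":[255,255,255,255,255,255,255,255,255,255]}'
python3 -m crank '{"dp":[[0,0,0],[0,0,0],[0,0,0],[0,0,0],[0,0,0],[0,0,0],[0,0,0],[0,0,0],[0,0,0],[0,0,0]],"delta_rot":[[0,0,0],[0,0,0],[0,0,0],[0,0,0],[0,0,0],[0,0,0],[0,0,0],[0,0,0],[0,0,0],[0,0,0]],"claw":[255,255,255,255,255,255,255,255,255,255]}'
python3 -m crank '{"dp":[[0,0,0],[0,0,0],[0,0,0],[0,0,0],[0,0,0],[0,0,0]],"delta_rot":[[0,0,0],[0,0,0],[0,0,0],[0,0,0],[0,0,0],[0,0,0]],"claw":[255,255,255,255,255,255]}'
```

```text
time_s: 8.4
eef_pos: [575.2, -93.7, 21.7]
ee_rot: [-0.154, 0.694, 0.686, 0.153]
force: [-3.6, 3.7, 14.8]
grip_width: -0.002
time_s: 9.4
eef_pos: [575.2, -93.7, 21.7]
ee_rot: [-0.154, 0.694, 0.686, 0.153]
force: [-3.7, 3.9, 15.4]
grip_width: -0.002
time_s: 10.0
eef_pos: [575.2, -93.7, 21.7]
ee_rot: [-0.154, 0.694, 0.686, 0.153]
force: [-3.8, 2.7, 15.6]
grip_width: 0.002
```

Easing up at 20 mm/s, which closes the lid at about 0.6 rad/s, and slower near the end.

```bash
python3 -m crank '{"dp":[[0,0,0.2],[0,0,0.2],[0,0,0.2],[0,0,0.2],[0,0,0.2],[0,0,0.2],[0,0,0.2],[0,0,0.2],[0,0,0.2],[0,0,0.2]],"delta_rot":[[0,0,0],[0,0,0],[0,0,0],[0,0,0],[0,0,0],[0,0,0],[0,0,0],[0,0,0],[0,0,0],[0,0,0]],"claw":[255,255,255,255,255,255,255,255,255,255]}'
python3 -m crank '{"dp":[[0,0,0.2],[0,0,0.2],[0,0,0.2],[0,0,0.2],[0,0,0.2],[0,0,0.2],[0,0,0.2],[0,0,0.2],[0,0,0.15],[0,0,0.15]],"delta_rot":[[0,0,0],[0,0,0],[0,0,0],[0,0,0],[0,0,0],[0,0,0],[0,0,0],[0,0,0],[0,0,0],[0,0,0]],"claw":[255,255,255,255,255,255,255,255,255,255]}'
python3 -m crank '{"dp":[[0,0,0.15],[0,0,0.15],[0,0,0.15],[0,0,0.15],[0,0,0.15],[0,0,0.15],[0,0,0.15],[0,0,0.15],[0,0,0.15],[0,0,0.15]],"delta_rot":[[0,0,0],[0,0,0],[0,0,0],[0,0,0],[0,0,0],[0,0,0],[0,0,0],[0,0,0],[0,0,0],[0,0,0]],"claw":[255,255,255,255,255,255,255,255,255,255]}'
python3 - <<'E'
from h import *
for c in ['side']:
    im,d=capture(c); save(c+'6',im)
    for r in pinpoint(c,'lid_front')[:2]:
        u,v=r['centre']; print(r['p'],u,v,px2w(c,u,v,d[int(v),int(u)]))
E
```

```text
time_s: 11.0
eef_pos: [575.2, -94.4, 40.5]
ee_rot: [-0.154, 0.695, 0.686, 0.152]
force: [-1.3, -2.1, 4.4]
grip_width: -0.0
time_s: 12.0
eef_pos: [575.2, -93.3, 59.7]
ee_rot: [-0.155, 0.694, 0.686, 0.153]
force: [-0.6, 1.6, 5.4]
grip_width: 0.001
time_s: 13.0
eef_pos: [575.1, -94.2, 74.4]
ee_rot: [-0.154, 0.694, 0.686, 0.152]
force: [0.8, -0.6, -0.2]
grip_width: -0.002
0.95 208.6 225.6 [571.59088528 -40.32943672 207.28865157]
```

View pics/side6.png

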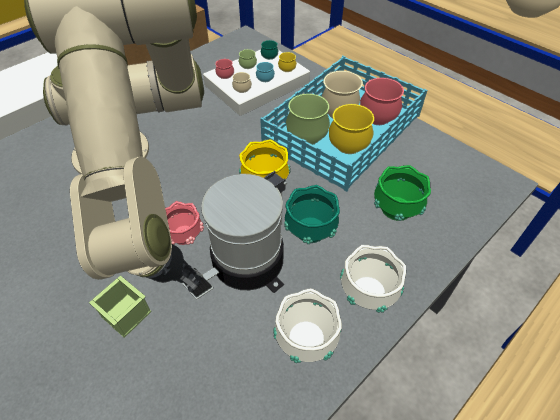

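The lid is shut and the contact force is zero. I'll take the hand away, up and outward.

```bash
python3 -m crank '{"dp":[[0,0,1],[0,0,2],[0,0,2.5],[0,-0.5,2.5],[0,-1,2.5],[0,-1,2],[0,-1,2],[0,-0.5,1],[0,0,0],[0,0,0]],"delta_rot":[[0,0,0],[0,0,0],[0,0,0],[0,0,0],[0,0,0],[0,0,0],[0,0,0],[0,0,0],[0,0,0],[0,0,0]],"claw":[255,255,255,255,255,255,255,255,255,255]}'
python3 - <<'E'
from h import *
for c in ['side','scene']:
    im,d=capture(c); save(c+'7',im)
    for t in ['lid_front','lever_pad','square_planter','small_pot']:
      for r in pinpoint(c,t)[:1]:
        u,v=r['centre']; print(c,t,r['p'],u,v,px2w(c,u,v,d[int(v),int(u)]).round())
    a=cv2.imread('pics/%s0.png'%c).astype(int); b=cv2.imread('pics/%s7.png'%c).astype(int)
    df=(abs(a-b).max(2)>40).astype(np.uint8)*255; cv2.imwrite('pics/diff_%s.png'%c,df)
E
```

```text
time_s: 14.1
eef_pos: [574.9, -133.8, 228.6]
ee_rot: [-0.155, 0.694, 0.686, 0.152]
force: [0.1, 0.3, -0.1]
grip_width: 0.005
side lid_front 0.85 211.4 224.0 [576. -36. 213.]
side lever_pad 0.67 195.8 279.4 [569. -98.  62.]
side square_planter 0.56 126.5 313.5 [ 537. -252.   68.]
side small_pot 0.57 186.7 235.7 [452. -38.  53.]
scene lid_front 0.56 226.8 159.2 [ 310. -215.    2.]
scene lever_pad 0.79 215.4 201.6 [ 582. -103.   62.]
scene square_planter 0.63 186.4 192.6 [ 533. -227.   22.]
```

View pics/side7.png

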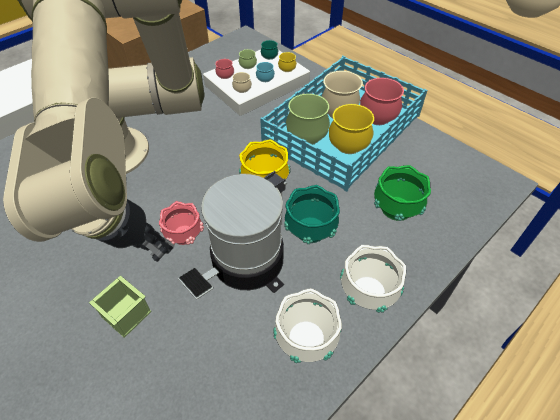

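View pics/diff_side.png

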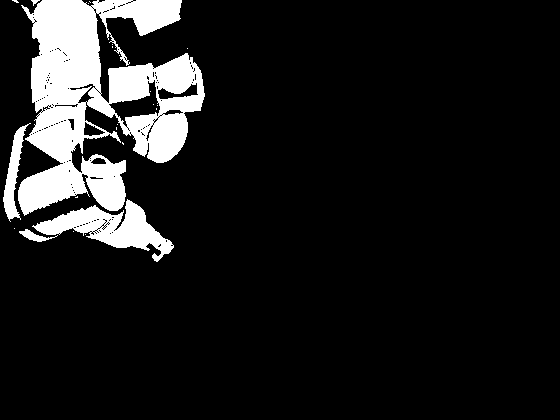

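View pics/diff_scene.png

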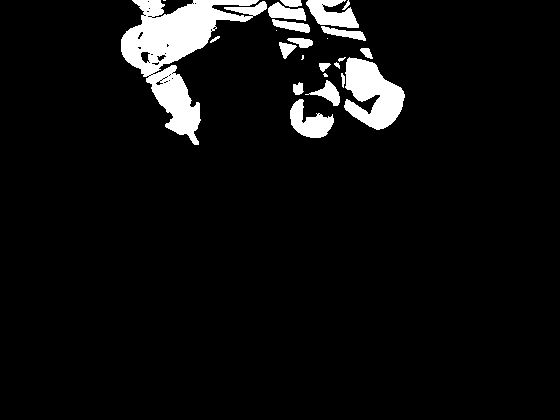

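Only the arm differs between the first and last pictures. The lid is shut, the lever is at rest, the pots haven't moved and the robot touches nothing.

```bash
python3 -c "
from rig import *
print(finish_job())"
```

```text
the job is handed in; nothing more can be done
None
```

The job is done and handed in at about 14.5 s of the 48 s allowed; no verdict was reported.

- **Opening:** I pressed the lever with closed fingertips, leaning the tool 25° outward so the wrist stayed out of the lid's path. The lever reached its stop at about 15 N, with the lid's front edge measured at 391–393 mm, against about 390 mm expected.
- **Holding:** The lid stayed wide open for a little over three seconds, from about 6.5–6.9 s to 10.0 s.
- **Closing:** I eased the lever up at 15–20 mm/s. That works out to a lid speed of about 0.6 rad/s, well under the 3 rad/s limit, though I did not measure the lid's speed directly.
- **Last checks:** The lid's front edge is at 213 mm (shut), the pad is at 62 mm (at rest), and the force on the tool is zero. Comparing the first and last pictures from both fixed cameras, only the arm differs, so the pots in view have not moved.
- **One disagreement:** In the last scene picture the network's `lid_front` point missed the lid and landed on the bench. I discarded it because the side view and the picture comparison both show the lid shut.

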